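# Load a prosthetic foot into the sprung toe fixture

## Robot

A 6-joint arm with a two-finger parallel gripper is mounted at the origin on the work surface. World frame = base frame: x ahead of the robot, y to its left, z up, the work surface at z = 0. Lengths are in m, angles in rad, forces in N, time in s.
With the tool pointing down it reaches from about 0.325 to 0.775 m from the base axis. Payload 5.5 kg.
Tool frame: the origin (TCP) lies at the very end of the fingers, on their centre line; the grasp point (between the pads) lies 19 mm behind it; z points along the fingers, y is the line along which they close (so a half turn about z gives the same grasp; the last joint's range is limited). The gripper opens to 88 mm and grips with 3 to 60 N. Pads are 20 mm wide; open, the fingers measure 115 mm over their backs; the gripper's body (75 mm by 178 mm) begins 61 mm behind the grasp point.
Start: joints at [-0.057, 0.091, 1.231, -0, 1.82, -0.057], TCP at [0.6, -0, 0.223] pointing down, gripper open.
Joint ranges: [-2.87, 2.87], [-0.86, 2.18], [0.17, 2.46], [-1.51, 4.65], [0.06, 2.69], [-2.65, 2.65]. Speed limits (rad/s): [2.57, 2.57, 3.01, 3.14, 3.14, 3.14].

## Interface

Orientations are given as [roll, pitch, yaw] about the fixed x, y, z axes, in that order (R = Rz(yaw) Ry(pitch) Rx(roll)).
In Python, from cell import sense, snapshot, calibration, close_job gives the robot as it stands. The module is installed in compiled form; this text tells all that it offers.
- The arm moves only by the tool carry_out, never from a script. Its argument "motion" is a list that holds one entry, the list of rows, each a list of 7 numbers: the shift along the tool's x, y, z normalised to -1 to 1, where 1 is 0.5 m, then the turn, a rotation vector about the tool's x, y, z normalised to -1 to 1, where 1 is pi/2 rad, then the opening, from -1 (shut) to 1 (fully open). A call has 1 to 20 rows; each row shifts and turns the commanded pose from where the row before left it, along the tool's axes as they then stand; what a row does not reach is not made up. A row lasts 1/10 s, in which the tool goes at most 50 mm and 8.59 degrees, less where a joint would pass 70% of its speed; a pose out of reach is approached as far as the arm can. A call with a number of a shift or a turn outside -1 to 1 is refused whole. A call with a gripper value outside its range is refused whole. The fingers move at their own pace and stop on an object; "newtons" is the grip in N (left out, the last holds). Time passes only in rows, so rows that do not move let the fingers close. It gives the time, the measured TCP pose, the force, the opening and the grip force at its end, in the units of the state.
- sense(): the state, without advancing time (a new reading comes with each control period).
- snapshot(name): name is "scene" or "side" or "wrist"; returns the picture (400x640x3 uint8, red, green, blue); there is no depth.
- calibration(name): a dict with "fx", "fy", "cx", "cy" (pixels), "eye" and "attitude" of the camera in the world; the wrist camera has in their place "mount" (4x4, takes a point from camera to tool coordinates, whose origin is the TCP and whose axes are the flange's). Camera axes: x right, y up, looking along -z (the intrinsics and any distortion apply to the point x, -y, -z); pixel columns grow to the right and rows downward; lengths in m; the calibration is good to about 2 mm. A picture is of the moment at which its call begins: read the wrist's pose just before it. calibration takes no time and is no camera call.
- close_job(): hands the job in; it is judged then, once.
The state is a dict: "time": time; "qpos": joint angles; "dq": joint speeds; "joint_efforts": joint torques, N m; "tool_pos": TCP position; "orientation": TCP orientation; "contact_force": force on the tool from outside, world axes, zero at the start; "wrist_torque": the same for the moment, N m; "grip_width": opening from 0.0 (shut) to 1.0 (fully open); "grip_force": force on a finger pad.
Only numpy, scipy, OpenCV 4.12 (cv2) and the standard library are available. Lean on these libraries where they do the work, as an engineer would, in place of code of your own. Each camera call takes 0.05 s, during which the arm holds its last target. There are 200 camera calls.

## Task

Load the prosthetic foot into the bench fixture: slip its toe under the steel strap, use it to push the red sprung stop back (only as far as needed, not to the end of its travel), and bring the heel down in front of the blue heel ledge, so that the foot lies flat on the base plate, held between stop and ledge. Let go of it, and leave the tape, the jar and the screwdriver where they are.

Things in the scene. Friction and masses are not known exactly. Their poses are not given: they have to be found in the camera images.
- foot: Loose skin-coloured prosthetic foot, 0.3 to 0.56 kg, sole down on the bench. Flat sole 180 long, 60 wide, 12 thick, ends rounded in plan (radius 30). Origin: centre of the sole's underside; x points to the toe end (x = 90; heel end x = -90), z up. Ankle block: x -68 to -4, 46 wide, up to z = 42; the instep slopes down ahead of it; beyond x = 46 only the sole.
- foot_toe (a point): Toe end of the foot: lower front edge of the sole, at (90, 0, 0) in the foot's frame.
- foot_grip (a point): Middle of the foot's bare aluminium adapter block, the place to grip, at (-30, 0, 65) in the foot's frame. The block is 36 long in the foot's x, 30 wide in y, and stands on the ankle from z = 42 to 85.
- fixture: Fixed bench fixture. Aluminium base plate 260 x 110 (x -125 to 135), top at z = 12. Origin: underside, below the middle of the seated foot; x points from heel ledge to sprung stop, z up. A seated foot lies on the plate, its origin over this origin and its x along this x. It does not go in flat: the ledge is too high to slide over, so the toe goes in first with the heel raised (7 to 22 degrees).
- strap (a point): Middle of the underside of the steel strap across the plate, at (70, 0, 40) in the fixture's frame: x 60 to 80, gap of 28 above the plate, strap 8 thick, on two posts with 70 clear between them. A seated toe reaches 30 past its near edge.
- ledge (a point): Top middle of the inner face of the blue heel ledge, at (-90, 0, 32) in the fixture's frame: 20 above the plate, 14 thick. Two side cheeks of the same height run from x -90 to -50 with 68 clear between them.
- toe_stop (a joint): Travel (m) of the red sprung stop, a plate 44 wide, z 14 to 38 in the fixture's frame. 0 = free, face at x = 84; it moves to +x and springs back. Spring: 3 N at the start plus 0.8 N per mm. It must be beyond 0.0065 (8 N) for the heel to come down past the ledge; its hard end is at 0.014. A seated foot keeps it at 0.006. Its blue housing behind: x 116 to 132, top z = 42.
- tape: Green roll of tape, diameter 96, 25 high, bystander; origin centre of underside.
- jar: Closed jar, diameter 66, 90 high, bystander; origin centre of underside.
- driver: Screwdriver, 200 long, lying, bystander.
Things that resemble listed ones, but are neither listed nor needed, are in the scene too. What is meant by the foot is not black, and is the smaller of those in its own colour.

How it is judged:
At the end, for the whole second after the job is handed in: The foot lies at rest flat on the fixture's plate (within 2.5 mm and 0.04 rad), toe under the strap and holding the stop back by more than 3 mm, heel against the ledge (within 3 mm lengthwise, 7 mm sideways, 0.12 rad of the fixture's line), released (x of foot in the frame of fixture between -0.003 and 0.003 m and y of foot in the frame of fixture between -0.007 and 0.007 m and z of foot in the frame of fixture below 0.0145 m and x of foot_toe in the frame of fixture above 0.08 m and angle between foot's own z axis and vertical below 0.04 rad and angle between the x axis of foot and the x axis of fixture, either way round below 0.12 rad and value of joint toe_stop above 0.003 m and linear speed of foot below 0.01 m/s); the robot touches nothing.
It fails at once if the tape is moved more than 20 mm (distance of tape from where it was at the start of the episode above 0.02 m).
It fails at once if the jar is moved more than 20 mm (distance of jar from where it was at the start of the episode above 0.02 m).
It fails at once if the screwdriver is moved more than 20 mm (distance of driver from where it was at the start of the episode above 0.02 m).
It fails at once if the sprung stop is driven to the end of its travel (over 13 mm) (value of joint toe_stop above 0.013 m).
It also fails if it takes over 45 s, if anything falls off the work surface, if the arm or the gripper's body presses on something with over 40 N, if the wrist force passes 120 N, or if a joint passes its speed limit or range.

## Working session

There is one attempt and no reset: what is moved stays moved. The work goes in short steps, Python scripts to look and compute and a tool call to move; the robot and the scene stay as the last step left them, time stands still between calls to the robot, and variables do not carry over. Pictures are saved under pics/ and viewed, at most 12 in all, crops included, and the job is handed in when it is done.

Besides the shell and the picture viewer there is one more tool, called after "Emit:" as a command line: name --argument value ..., lists and objects as JSON in quotes. carry_out: Moves the arm, as the interface text tells. Its arguments: {"type":"object","properties":{"motion":{"type":"array"},"newtons":{"type":"number"}},"required":["motion"]}

```bash
mkdir -p pics; python3 - <<'E'
from cell import *
import cv2
print(sense())
for n in ("scene","side","wrist"):
    im=snapshot(n); cv2.imwrite(f"pics/{n}0.png",im[:,:,::-1]); print(n,calibration(n))
E
```

```text
{'time': 0.0, 'qpos': array([-5.66932183e-02,  9.18472650e-02,  1.23188414e+00,  3.48784803e-05,
        1.81975766e+00, -5.66821569e-02]), 'dq': array([-7.46582428e-04,  4.69423627e-04,  1.54281712e-04,  9.18737846e-05,
        1.19154555e-03,  1.26511379e-06]), 'joint_efforts': array([-3.13584051e-04, -4.46447504e+01, -4.06449509e+01,  6.96761138e-02,
        2.93726998e-02, -1.50731516e-04]), 'tool_pos': array([5.99715518e-01, 3.02651061e-05, 2.21514787e-01]), 'orientation': array([-3.13970121e+00, -1.41199691e-04,  1.57079369e+00]), 'contact_force': array([-0.6970709 , -0.16426277,  0.10660634]), 'wrist_torque': array([ 0.04632616, -0.00156061,  0.04615595]), 'grip_force': 0.0, 'grip_width': 1.0004744363748035}
scene {'fx': 517.4783229124846, 'fy': 517.4783229124846, 'cx': 318.8000620174883, 'cy': 202.54176676545424, 'eye': array([1.34022236, 0.46343537, 0.73092996]), 'attitude': array([ 0.94377747, -0.00529948,  2.168229  ])}
side {'fx': 423.6131736363385, 'fy': 423.6131736363385, 'cx': 321.0608675216329, 'cy': 201.49702494084985, 'eye': array([ 0.49767067, -0.71025185,  0.7485843 ]), 'attitude': array([ 0.78515228,  0.00806281, -0.09132858])}
wrist {'fx': 305.0473839747787, 'fy': 305.0473839747787, 'cx': 319.88086959701735, 'cy': 198.84846625472346, 'mount': array([[-1.97142126e-05,  9.58877168e-01,  2.83821380e-01,
         7.75298538e-02],
       [ 9.99999237e-01,  3.69465582e-04, -1.17876220e-03,
        -5.34259009e-04],
       [-1.23515039e-03,  2.83821140e-01, -9.58876444e-01,
        -1.63343120e-01],
       [ 0.00000000e+00,  0.00000000e+00,  0.00000000e+00,
         1.00000000e+00]])}
```

View pictures.

View pics/scene0.png

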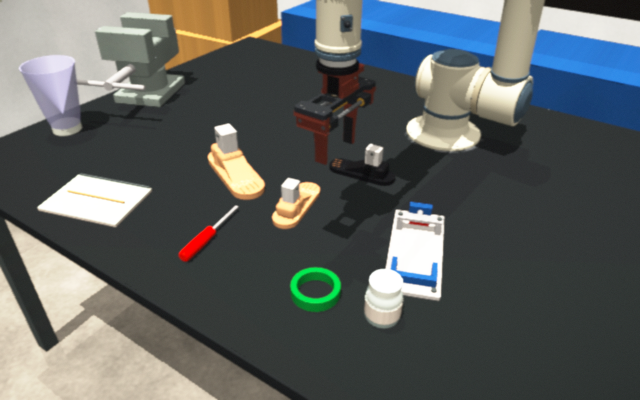

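View pics/side0.png

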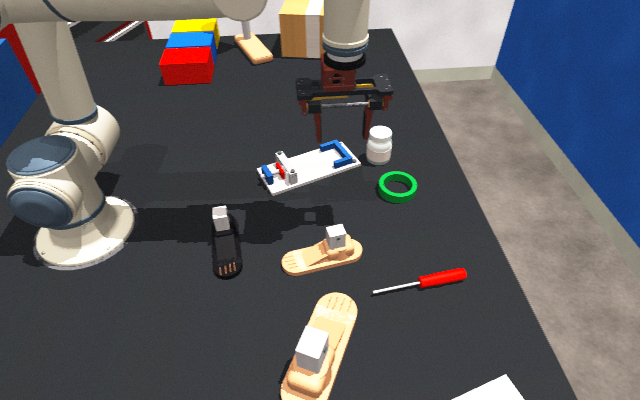

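```bash
python3 - <<'E'
import cv2
for n,(x,y,w,h) in dict(scene=(260,165,200,150),side=(250,130,180,150)).items():
    im=cv2.imread(f"pics/{n}0.png")[y:y+h,x:x+w]
    cv2.imwrite(f"pics/{n}0c.png",cv2.convertScaleAbs(cv2.resize(im,None,fx=4,fy=4,interpolation=cv2.INTER_CUBIC)))
E
```

```text
(no output)
```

View pics/scene0c.png

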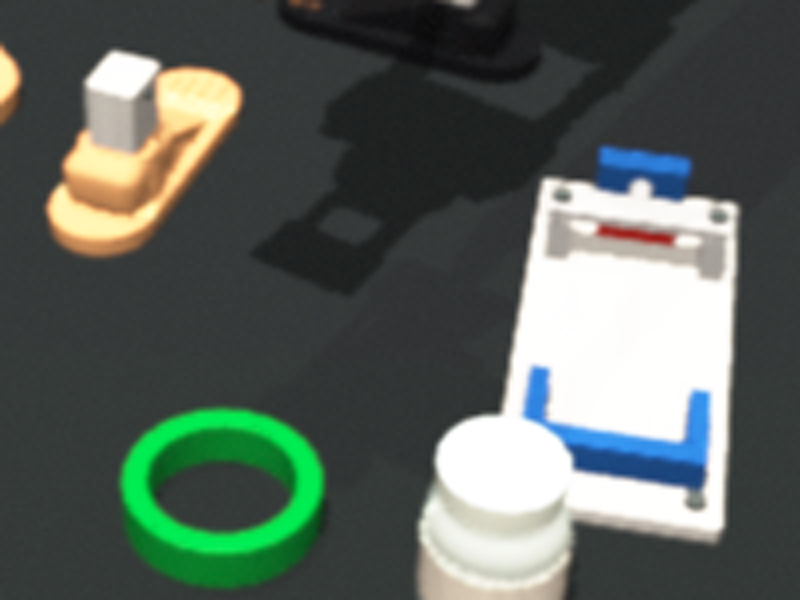

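View pics/side0c.png

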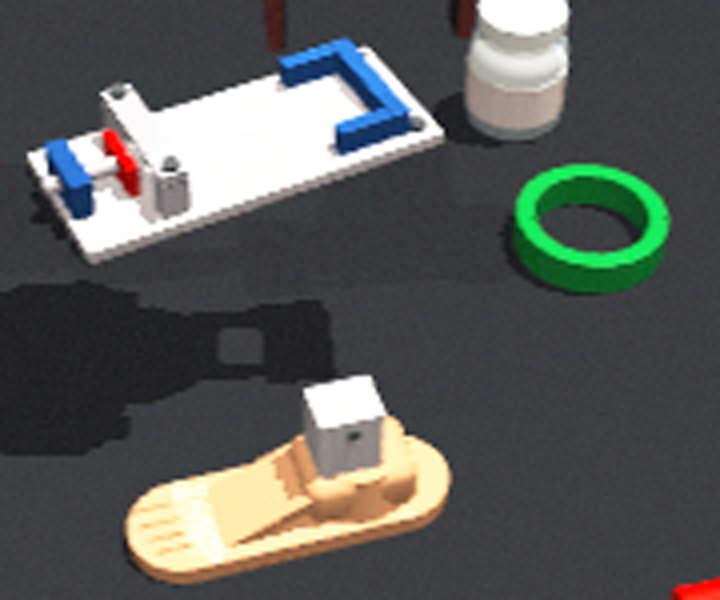

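```bash
cat > h.py <<'E'
import numpy as np
from cell import *
from scipy.spatial.transform import Rotation as R
from scipy.optimize import least_squares
C={n:calibration(n) for n in("scene","side")}
OFF=dict(scene=(260,165),side=(250,130))
def rot(a): return R.from_euler('xyz',a).as_matrix()
def proj(n,P):
    c=C[n]; p=(np.atleast_2d(P)-c["eye"])@rot(c["attitude"])
    return np.c_[c["cx"]+c["fx"]*p[:,0]/-p[:,2], c["cy"]-c["fy"]*p[:,1]/-p[:,2]]
def place(q,P): return np.asarray(P)/1000@rot([0,0,q[2]]).T+[q[0],q[1],0]
def crop(n,uv): return np.asarray(uv)/4-.375+OFF[n]
E
python3 - <<'E'
from h import *
fx={"scene":{(135,55,12):(543,180),(135,-55,12):(737,205),(-125,-55,12):(719,531),(-90,-34,32):(688,441),(-50,34,32):(549,369),(-50,-34,32):(692,392)},
"side":{(135,-55,12):(28,157),(135,55,12):(93,251),(-125,55,12):(442,131),(-125,-55,12):(368,47),(-50,34,32):(336,124),(-90,34,32):(383,108),(-90,-34,32):(338,53)}}
ft={"scene":{(-12,15,85):(119,51),(-12,-15,85):(161,64),(-48,-15,85):(125,99),(-48,15,85):(84,84)},
"side":{(-12,-15,85):(303,391),(-48,-15,85):(372,377),(-48,15,85):(384,412),(-12,15,85):(313,428)}}
t=np.linspace(-np.pi,np.pi,181)
sole=np.array([(np.sign(np.cos(a))*60+30*np.cos(a),30*np.sin(a),z) for a in t for z in(0,12)])
def res(q,d,foot):
    r=[]
    for n in d:
        r.append((proj(n,place(q,list(d[n])))-crop(n,list(d[n].values()))).ravel())
        if foot:
            o=proj(n,place(q,sole))
            if n=="side":
                a=crop(n,(126,584));b=crop(n,(451,584)); r.append([o[:,0].min()-a[0],o[:,1].max()-a[1],o[:,0].max()-b[0]])
            else:
                a=crop(n,(47,255));b=crop(n,(242,255)); r.append([o[:,0].min()-a[0],o[:,1].max()-a[1],o[:,0].max()-b[0]])
    return np.concatenate(r)
for nm,d,f,g in(("fix",fx,0,(.6,.15,3.)),("foot",ft,1,(.55,-.1,3.))):
    s=least_squares(res,g,args=(d,f),loss="soft_l1"); print(nm,s.x.round(4),np.degrees(s.x[2]));print(res(s.x,d,f).round(1))
# jar, tape rough: bottoms via ray to z
def ground(n,uv,z):
    c=C[n];u,v=crop(n,uv);d=rot(c["attitude"])@[(u-c["cx"])/c["fx"],-(v-c["cy"])/c["fy"],-1]
    return (c["eye"]+d*(z-c["eye"][2])/d[2]).round(3)
print("jar top",ground("scene",(503,465),.09),ground("side",(522,14),.09),"tape",ground("side",(590,213),.025))
E
```

```text
fix [0.5443 0.1708 3.5192] 201.63254471317683
[-0.2 -0.3 -0.6 -0.   0.  -0.3 -1.2  0.2  0.3 -0.6 -1.2 -1.3 -0.1 -2.2
 -0.9 -0.5  0.9 -1.  -0.2 -1.7 -0.6 -1.2  0.8 -1.6  0.1 -1.5]
foot [ 0.5457 -0.1372  3.2941] 188.73586787493883
[-2.  -0.4 -0.8 -0.5  0.7 -1.2 -0.9 -0.7 -0.4 -0.4 -0.4 -0.1 -2.  -0.8
 -1.7  0.2  0.   1.1 -0.7 -0.1 -1.9 -0.7]
jar top [0.734 0.196 0.09 ] [0.729 0.182 0.09 ] tape [0.755 0.058 0.025]
```

Emit:
carry_out --motion '[[[-0.088,-0.0167,0,0,0,0,1],[-0.088,-0.0167,0,0,0,0,1],[-0.088,-0.0167,0,0,0,0,1],[0,0,0,0,0,0.0903,1],[0,0,0,0,0,0.0903,1],[0,0,0,0,0,0.0903,1],[0,0,0,0,0,0.0903,1],[0,0,0,0,0,0.0903,1],[0,0,0,0,0,0.0903,1],[0,0,0,0,0,0.0903,1],[0,0,0,0,0,0.0903,1],[0,0,0,0,0,0.0903,1],[0,0,0,0,0,0.0903,1],[0,0,0,0,0,0,1],[0,0,0,0,0,0,1]]]'

```text
time: 1.65
tool_pos: [0.5749, -0.132, 0.2223]
orientation: [-3.141, 0.0, 0.156]
contact_force: [0.1, 0.0, -0.2]
grip_width: 1.0
grip_force: 0.0
```

```bash
python3 - <<'E'
from cell import *
import cv2,json
s=sense(); print(s["time"],s["tool_pos"],s["orientation"],s["qpos"])
im=snapshot("wrist"); cv2.imwrite("pics/w1.png",im[:,:,::-1])
json.dump([list(s["tool_pos"]),list(s["orientation"])],open("w1.json","w"))
cv2.imwrite("pics/w1c.png",cv2.resize(im[50:400,195:445,::-1],None,fx=1.7,fy=1.7,interpolation=cv2.INTER_CUBIC))
E
```

```text
1.65 [ 0.57487798 -0.1319626   0.22231589] [-3.14133681e+00  4.95239668e-04  1.56237878e-01] [-2.83327971e-01  6.39290444e-02  1.25981597e+00  2.14242482e-05
  1.81840467e+00  1.13123579e+00]
```

View pics/w1.png

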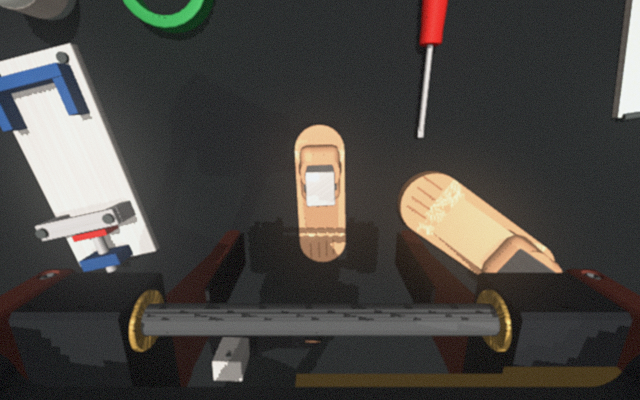

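```bash
cat >> h.py <<'E'
import cv2,json
W=calibration("wrist")
def wproj(pose,P):
    p=(np.atleast_2d(P)-pose[0])@rot(pose[1]); M=W["mount"]; p=(p-M[:3,3])@M[:3,:3]
    return np.c_[W["cx"]+W["fx"]*p[:,0]/-p[:,2], W["cy"]-W["fy"]*p[:,1]/-p[:,2]]
t=np.linspace(-np.pi,np.pi,181)
sole=np.array([(np.sign(np.cos(a))*60+30*np.cos(a),30*np.sin(a),z) for a in t for z in(0,12)])
E
python3 - <<'E'
from h import *
im=cv2.imread("pics/w1.png").astype(int); pose=json.load(open("w1.json"))
b,g,r=im[...,0],im[...,1],im[...,2]
m=((r-b>30)&(r>60)).astype(np.uint8); m[:,:285]=0;m[:,355:]=0;m[:110]=0;m[270:]=0
ys=np.arange(145,222); L=np.array([np.where(m[y])[0].min() for y in ys]);Rr=np.array([np.where(m[y])[0].max()+1 for y in ys])
yy=np.where(m.any(1))[0]; top,bot=yy.min(),yy.max()+1
print(top,bot,np.polyfit(ys,L,1),np.polyfit(ys,Rr,1), np.abs(L-np.polyval(np.polyfit(ys,L,1),ys)).max())
lp,rp=np.polyfit(ys,L,1),np.polyfit(ys,Rr,1)
def res(q):
    h=cv2.convexHull(wproj(pose,place(q,sole)).astype(np.float32))[:,0]
    o=[h[:,1].min()-top+.5,h[:,1].max()-bot+.5]
    n=len(h); seg=[(h[i],h[(i+1)%n]) for i in range(n)]
    for y in(150,180,215):
        xs=[a[0]+(y-a[1])/(c[1]-a[1])*(c[0]-a[0]) for a,c in seg if (a[1]-y)*(c[1]-y)<0]
        o+= [min(xs)-np.polyval(lp,y)+.5,max(xs)-np.polyval(rp,y)+.5]
    return np.array(o)
s=least_squares(res,(.5457,-.137,3.294),diff_step=1e-3);q=s.x
print(q,res(q).round(2))
cs=[(x,y,85) for x in(-12,-48) for y in(15,-15)]
print("block top pred",wproj(pose,place(q,cs)).round(1).tolist(), "grip",place(q,[(-30,0,65)]))
cv2.imwrite("pics/w1b.png",cv2.resize(im[110:270,270:370].astype(np.uint8),None,fx=3.75,fy=3.75,interpolation=cv2.INTER_CUBIC))
w=(abs(r-b)<30)&(r>120); w[:,:285]=0;w[:,355:]=0;w[:150]=0;w[215:]=0
print("bright block bbox",[ (v.min(),v.max()+1) for v in np.where(w)])
E
```

```text
124 262 [5.12119459e-02 2.86472370e+02] [1.85078080e-02 3.42132552e+02] 1.1018981018982004
[ 0.54515052 -0.13820984  3.3327013 ] [ 0.55 -0.69  0.75 -0.79  0.95 -0.95  1.19 -1.14]
block top pred [[335.1, 205.0], [306.1, 205.9], [334.4, 170.6], [304.4, 171.7]] grip [[ 0.57460435 -0.13251142  0.065     ]]
bright block bbox [(np.int64(152), np.int64(206)), (np.int64(294), np.int64(336))]
```

Emit:
carry_out --motion '[[[0.0114,-0.0777,0,0,0,0,1],[0.0114,-0.0777,0,0,0,0,1],[0.0114,-0.0777,0,0,0,0,1],[0.0114,-0.0777,0,0,0,0,1],[0.0114,-0.0777,0,0,0,0,1],[0.0114,-0.0777,0,0,0,0,1],[0.0114,-0.0777,0,0,0,0,1],[0.0114,-0.0777,0,0,0,0,1],[0,0,0,0,0,-0.0706,1],[0,0,0,0,0,-0.0706,1],[0,0,0,0,0,0,1],[0,0,0,0,0,0,1]]]'

```text
time: 2.9
tool_pos: [0.5728, 0.182, 0.2226]
orientation: [3.142, 0.0, 0.372]
contact_force: [0.4, -0.9, -0.0]
grip_width: 1.0
grip_force: 0.0
```

```bash
python3 - <<'E'
from cell import *
import cv2,json
s=sense(); print(s["time"],s["tool_pos"],s["orientation"],s["qpos"])
im=snapshot("wrist"); cv2.imwrite("pics/w2.png",im[:,:,::-1])
json.dump([list(s["tool_pos"]),list(s["orientation"])],open("w2.json","w"))
cv2.imwrite("pics/w2c.png",cv2.resize(im[80:290,220:420,::-1],None,fx=2.85,fy=2.85,interpolation=cv2.INTER_CUBIC))
E
```

```text
2.9 [0.57284231 0.1820306  0.22256245] [3.14158187e+00 1.66981648e-04 3.72474934e-01] [ 2.51098271e-01  9.41048907e-02  1.22763361e+00 -3.19029329e-05
  1.82001860e+00  1.44941180e+00]
```

View pics/w2c.png

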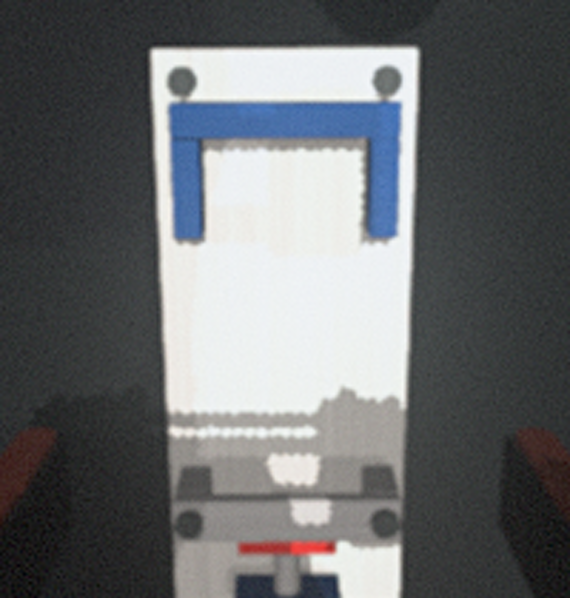

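```bash
python3 - <<'E'
from h import *
pose=json.load(open("w2.json"))
d={(-125,-55,12):(150,48),(-125,55,12):(418,48),(-90,-34,32):(202,138),(-90,34,32):(370,138),(-50,-34,32):(203,239),(-50,34,32):(371,237)}
uv=np.array(list(d.values()))/2.85+[220,80]-.33
def res(q): 
    e=wproj(pose,place(q,[(60,0,48),(80,0,48)]))[:,1]-(np.array([500,540])/2.85+80-.33)
    return np.r_[(wproj(pose,place(q,list(d)))-uv).ravel(),e]
s=least_squares(res,(.5443,.1708,3.519));q=s.x;print(q,res(q).round(1))
print("in tool frame:", (place(q,[(0,0,0)])[0]-pose[0])@rot(pose[1]))
pf=json.load(open("w1.json"));print("foot in tool:",(place((.54515,-.13821,3.3327),[(0,0,0)])[0]-pf[0])@rot(pf[1]))
E
```

```text
[0.54201551 0.16879262 3.52068715] [ 0.1  0.1  0.6 -0.5 -0.7  0.3  0.4 -0.1  0.2 -0.1 -0.6  0.2 -0.2  0.4]
in tool frame: [-0.03349341  0.00110931  0.22256805]
foot in tool: [-0.0302279   0.00160242  0.22233048]
```

Emit:
carry_out --motion '[[[-0.0282,0.0734,0,0,0,0,1],[-0.0282,0.0734,0,0,0,0,1],[-0.0282,0.0734,0,0,0,0,1],[-0.0282,0.0734,0,0,0,0,1],[-0.0282,0.0734,0,0,0,0,1],[-0.0282,0.0734,0,0,0,0,1],[-0.0282,0.0734,0,0,0,0,1],[-0.0282,0.0734,0,0,0,0,1],[0,0,0,0,0,0.0578,1],[0,0,0,0,0,0.0578,1],[0,0,0.06,0,0,0,1],[0,0,0.06,0,0,0,1],[0,0,0.06,0,0,0,1],[0,0,0.06,0,0,0,1],[0,0,0,0,0,0,1],[0,0,0,0,0,0,1]]]'

```text
time: 4.55
tool_pos: [0.5749, -0.1326, 0.1029]
orientation: [-3.141, 0.001, 0.191]
contact_force: [-0.6, 0.4, 0.8]
grip_width: 0.998
grip_force: 0.0
```

Emit:
carry_out --motion '[[[0,0,0.053,0,0,0,1],[0,0,0.053,0,0,0,1],[0,0,0,0,0,0,1],[0,0,0,0,0,0,-1],[0,0,0,0,0,0,-1],[0,0,0,0,0,0,-1],[0,0,0,0,0,0,-1],[0,0,0,0,0,0,-1],[0,0,0,0,0,0,-1],[0,0,0,0,0,0,-1],[0,0,0,0,0,0,-1]]]' --newtons 50

```text
time: 5.65
tool_pos: [0.5751, -0.1322, 0.0496]
orientation: [-3.141, 0.0, 0.193]
contact_force: [-0.3, 0.1, -0.4]
grip_width: 0.337
grip_force: 50.0
```

```bash
cat >> h.py <<'E'
FIX=(.54202,.16879,3.52069)
G=np.array([-30.6,0,49.6])   # TCP in the foot frame, mm
def tcp(Tx,Tz,deg,fy=0,yaw=0):
    """toe lower edge at (Tx,fy,Tz) mm in fixture, heel raised by deg -> TCP pos, R"""
    Rf=rot([0,np.radians(deg),0]); 
    p=np.array([Tx,fy,Tz])+Rf@(G-[90,0,0])
    RF=rot([0,0,FIX[2]])
    return place(FIX,[p])[0], RF@Rf@np.diag([-1,1,-1])
def delta(p,Rm,p2,R2):
    """shift then turn, normalised, in tool axes"""
    return np.r_[(Rm.T@(p2-p))/.5, R.from_matrix(Rm.T@R2).as_rotvec()/(np.pi/2)].round(4)
def now(): 
    s=sense(); return s["tool_pos"],rot(s["orientation"])
E
python3 - <<'E'
from h import *
p,Rm=now(); p1=p+[0,0,.13]
a=tcp(45,130,0); b=tcp(45,130,15); c=tcp(45,18,15); d=tcp(76,16,15)
# order: translate with current orientation, then turn
print(p,"lift",delta(p,Rm,p1,Rm)); print("move/turn to flat",delta(p1,Rm,a[0],a[1]))
print("tilt",delta(*a,*b)); print("down",delta(*b,*c)); print("in",delta(*c,*d)); print(a[0],b[0],c[0],d[0])
E
```

```text
[ 0.57514454 -0.1321573   0.0495746 ] lift [-0.0e+00 -1.0e-04 -2.6e-01  0.0e+00  0.0e+00  0.0e+00]
move/turn to flat [ 1.988e-01 -6.315e-01  2.000e-04 -3.000e-04 -0.000e+00 -1.187e-01]
tilt [-0.0339  0.     -0.059   0.      0.1667  0.    ]
down [-0.058   0.      0.2164  0.      0.      0.    ]
in [-0.0609 -0.     -0.0122  0.      0.      0.    ]
[0.61225233 0.1967682  0.1796    ] [0.5965088  0.19049651 0.2091235 ] [0.5965088  0.19049651 0.0971235 ] [0.56770982 0.17902396 0.0951235 ]
```

Emit:
carry_out --motion '[[[0,0,-0.065,0,0,0,-1],[0,0,-0.065,0,0,0,-1],[0,0,-0.065,0,0,0,-1],[0,0,-0.065,0,0,0,-1],[0.0221,-0.0702,0,0,0,0,-1],[0.0221,-0.0702,0,0,0,0,-1],[0.0221,-0.0702,0,0,0,0,-1],[0.0221,-0.0702,0,0,0,0,-1],[0.0221,-0.0702,0,0,0,0,-1],[0.0221,-0.0702,0,0,0,0,-1],[0.0221,-0.0702,0,0,0,0,-1],[0.0221,-0.0702,0,0,0,0,-1],[0.0221,-0.0702,0,0,0,0,-1],[0,0,0,0,0,-0.0594,-1],[0,0,0,0,0,-0.0594,-1],[-0.0339,0,-0.059,0,0,0,-1],[0,0,0,0,0.0833,0,-1],[0,0,0,0,0.0833,0,-1],[0,0,0,0,0,0,-1],[0,0,0,0,0,0,-1]]]' --newtons 60

```text
time: 7.65
tool_pos: [0.5954, 0.1899, 0.2079]
orientation: [-3.141, -0.257, 0.379]
contact_force: [0.9, 0.2, -4.0]
grip_width: 0.335
grip_force: 60.0
```

```bash
python3 - <<'E'
from h import *
p,Rm=now(); c=tcp(45,18,15); print(p,delta(p,Rm,*c),sense()["contact_force"])
im=snapshot("side"); cv2.imwrite("pics/s3.png",cv2.resize(im[60:210,220:420,::-1],None,fx=4,fy=4,interpolation=cv2.INTER_CUBIC))
E
```

```text
[0.59538614 0.18994704 0.20788638] [-5.380e-02 -1.000e-04  2.149e-01 -1.000e-04  3.300e-03 -2.000e-04] [ 0.91943344  0.15607132 -3.96395385]
```

View pics/s3.png

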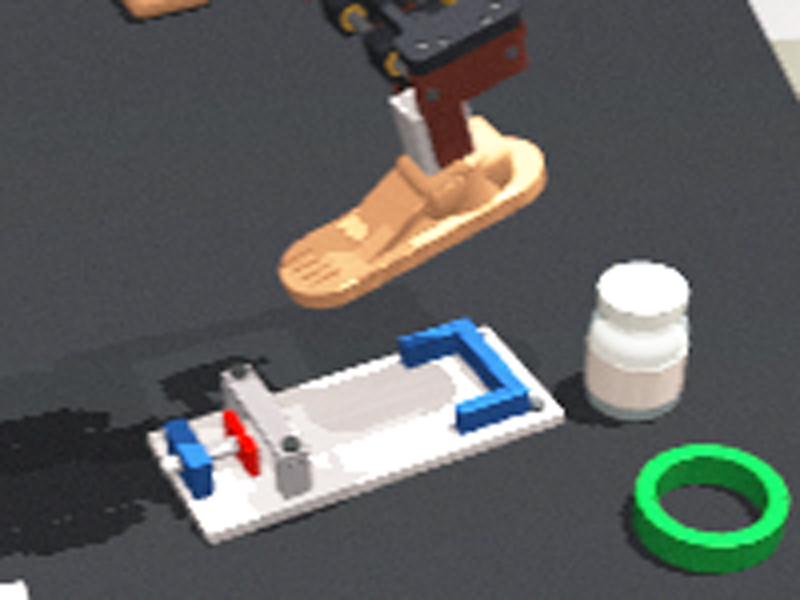

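Emit:
carry_out --motion '[[[-0.0135,0,0.0537,0,0.003,0,-1],[-0.0135,0,0.0537,0,0,0,-1],[-0.0135,0,0.0537,0,0,0,-1],[-0.0135,0,0.0537,0,0,0,-1],[0,0,0,0,0,0,-1],[0,0,0,0,0,0,-1]]]'

```text
time: 8.3
tool_pos: [0.5995, 0.1915, 0.0987]
orientation: [-3.141, -0.265, 0.379]
contact_force: [-0.4, 0.3, -4.5]
grip_width: 0.34
grip_force: 60.0
```

```bash
python3 - <<'E'
from h import *
p,Rm=now(); print(p,delta(p,Rm,*tcp(45,18,15)),"in",delta(p,Rm,*tcp(75,16,15)),sense()["contact_force"])
im=snapshot("side"); cv2.imwrite("pics/s4.png",cv2.resize(im[80:210,220:420,::-1],None,fx=4,fy=4,interpolation=cv2.INTER_CUBIC))
E
```

```text
[0.59950631 0.19151279 0.09869598] [-0.0069 -0.0003  0.0014 -0.0001 -0.0018  0.0001] in [-0.0659 -0.0003 -0.0105 -0.0001 -0.0018  0.0001] [-0.35560519  0.34476048 -4.54841204]
```

View pics/s4.png

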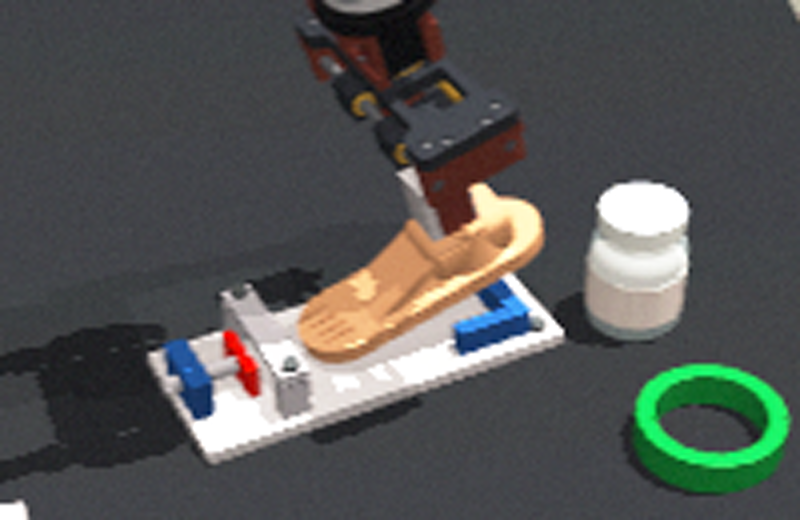

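Emit:
carry_out --motion '[[[-0.022,0,-0.0035,0,0,0,-1],[-0.022,0,-0.0035,0,0,0,-1],[-0.022,0,-0.0035,0,0,0,-1],[0,0,0,0,0,0,-1],[0,0,0,0,0,0,-1],[0,0,0,0,0,0,-1],[0,0,0,0,0,0,-1]]]'

```text
time: 9.05
tool_pos: [0.5681, 0.1791, 0.0953]
orientation: [3.142, -0.267, 0.379]
contact_force: [-0.7, 0.8, -5.0]
grip_width: 0.341
grip_force: 60.0
```

```bash
cat >> h.py <<'E'
def where():
    """toe lower edge (fixture mm), tilt deg, force in fixture axes"""
    s=sense();p=s["tool_pos"];Rf=rot(s["orientation"])@np.diag([-1,1,-1]);RF=rot([0,0,FIX[2]])
    t=RF.T@(p+Rf@((np.array([90,0,0])-G)/1000)-[FIX[0],FIX[1],0])*1000
    A=RF.T@Rf; top=t+12*A[:,2]
    print("toe",t.round(1),"toptoe x",top[0].round(1),"tilt",np.degrees(np.arcsin(-A[2,0])).round(2),"F",(RF.T@s["contact_force"]).round(1),"t",s["time"])
E
python3 - <<'E'
from h import *
where();p,Rm=now(); print(delta(p,Rm,*tcp(85,14.5,15)))
im=snapshot("side"); cv2.imwrite("pics/s5.png",cv2.resize(im[80:210,220:420,::-1],None,fx=4,fy=4,interpolation=cv2.INTER_CUBIC))
E
```

```text
toe [75.2  0.1 15.6] toptoe x 78.4 tilt 15.31 F [ 0.3 -1.  -5. ] t 9.05
[-0.019  -0.0002 -0.0017  0.     -0.0034  0.0001]
```

View pics/s5.png

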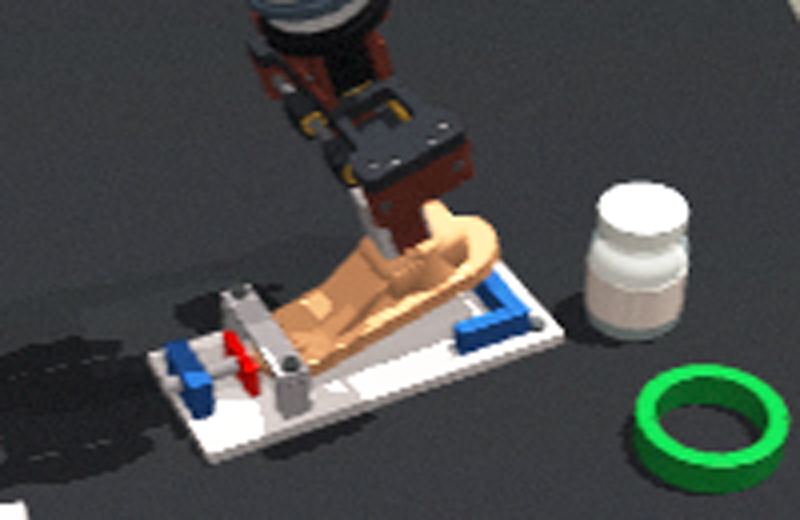

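Emit:
carry_out --motion '[[[-0.0063,0,-0.0005,0,0,0,-1],[-0.0063,0,-0.0006,0,0,0,-1],[-0.0063,0,-0.0006,0,0,0,-1],[0,0,0,0,0,0,-1],[0,0,0,0,0,0,-1],[0,0,0,0,0,0,-1]]]'

```text
time: 9.7
tool_pos: [0.5599, 0.1758, 0.0941]
orientation: [3.141, -0.269, 0.379]
contact_force: [5.4, 2.1, -3.7]
grip_width: 0.339
grip_force: 60.0
```

```bash
python3 - <<'E'
from h import *
where()
p,Rm=now(); print(delta(p,Rm,*tcp(90,14,15)))
E
```

```text
toe [83.9  0.1 14.2] toptoe x 87.1 tilt 15.43 F [-5.8  0.  -3.7] t 9.7
[-0.0112 -0.0002 -0.001   0.0001 -0.0048  0.0001]
```

Emit:
carry_out --motion '[[[-0.004,0,-0.0003,0,0,0,-1],[-0.004,0,-0.0003,0,0,0,-1],[-0.004,0,-0.0003,0,0,0,-1],[0,0,0,0,0,0,-1],[0,0,0,0,0,0,-1],[0,0,0,0,0,0,-1]]]'

```text
time: 10.3
tool_pos: [0.5557, 0.1741, 0.0946]
orientation: [3.141, -0.274, 0.379]
contact_force: [7.4, 2.7, -1.3]
grip_width: 0.338
grip_force: 60.0
```

```bash
python3 - <<'E'
from h import *
where()
p,Rm=now()
for th in (8,4,0):
    Tx=92.7-12*np.sin(np.radians(th)); q=tcp(Tx,13.3,th); print(th,delta(p,Rm,*q)); p,Rm=q
E
```

```text
toe [88.   0.1 14.2] toptoe x 91.3 tilt 15.67 F [-7.9  0.3 -1.3] t 10.3
8 [ 0.0048 -0.0002  0.0333  0.0002 -0.0853  0.0001]
4 [ 0.0047 -0.      0.0168 -0.     -0.0444 -0.    ]
0 [ 0.0047  0.      0.017   0.     -0.0444 -0.    ]
```

```bash
python3 - <<'E'
from h import *
p,Rm=now()
for th,x in ((15.6,93.2),(13,93.2),(10.5,93.2),(8,93.2)):
    q=tcp(x-12*np.sin(np.radians(th)),14.5,th); print(th,delta(p,Rm,*q)); p,Rm=q
E
```

```text
15.6 [-0.0035 -0.0002 -0.0013  0.0002 -0.0008  0.0001]
13 [ 0.0032  0.      0.0108 -0.     -0.0289  0.    ]
10.5 [ 0.0031  0.      0.0104  0.     -0.0278  0.    ]
8 [ 0.0031 -0.      0.0104 -0.     -0.0278 -0.    ]
```

Emit:
carry_out --motion '[[[-0.004,0,-0.0013,0,0,0,-1],[0,0,0,0,0,0,-1],[0.0032,0,0.0108,0,-0.0289,0,-1],[0.0031,0,0.0104,0,-0.0278,0,-1],[0.0031,0,0.0104,0,-0.0278,0,-1],[0,0,0,0,0,0,-1],[0,0,0,0,0,0,-1],[0,0,0,0,0,0,-1]]]'

```text
time: 11.1
tool_pos: [0.5615, 0.1764, 0.0786]
orientation: [3.141, -0.14, 0.379]
contact_force: [8.6, 3.2, -6.8]
grip_width: 0.34
grip_force: 60.0
```

```bash
python3 - <<'E'
from h import *
where()
p,Rm=now()
for th,x in ((8,93.2),(6,93.2),(4,93.2),(2,93.2),(0,93.2)):
    q=tcp(x-12*np.sin(np.radians(th)),14.,th); print(th,delta(p,Rm,*q)); p,Rm=q
im=snapshot("side"); cv2.imwrite("pics/s6.png",cv2.resize(im[80:210,220:420,::-1],None,fx=4,fy=4,interpolation=cv2.INTER_CUBIC))
E
```

```text
toe [91.6  0.2 12.7] toptoe x 93.3 tilt 8.03 F [-9.2  0.3 -6.8] t 11.1
8 [ 0.0005 -0.0003 -0.0025  0.0001 -0.0003  0.0001]
6 [ 0.0025  0.      0.0084 -0.     -0.0222  0.    ]
4 [ 0.0025 -0.      0.0084 -0.     -0.0222 -0.    ]
2 [ 0.0025  0.      0.0084  0.     -0.0222 -0.    ]
0 [ 0.0025 -0.      0.0084  0.     -0.0222 -0.    ]
```

View pics/s6.png

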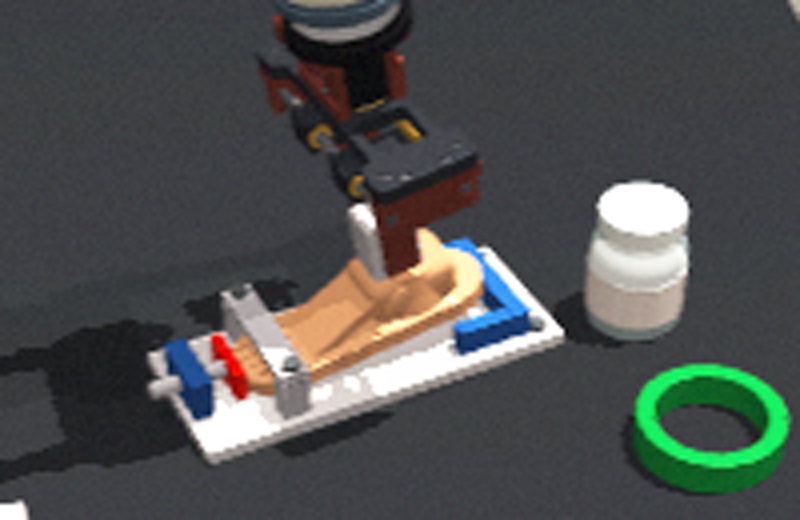

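Emit:
carry_out --motion '[[[-0.001,0,-0.001,0,0,0,-1],[0.0025,0,0.0084,0,-0.0222,0,-1],[0.0025,0,0.0084,0,-0.0222,0,-1],[0,0,0,0,0,0,-1],[0,0,0,0,0,0,-1],[0,0,0,0,0,0,-1]]]'

```text
time: 11.75
tool_pos: [0.5645, 0.1776, 0.0717]
orientation: [3.141, -0.071, 0.379]
contact_force: [8.7, 4.1, -4.1]
grip_width: 0.337
grip_force: 60.0
```

```bash
python3 - <<'E'
from h import *
where()
p,Rm=now()
for th,x in ((4,93.4),(2,93.4),(0,93.4)):
    q=tcp(x-12*np.sin(np.radians(th)),13.,th); print(th,delta(p,Rm,*q)); p,Rm=q
E
```

```text
toe [92.6  0.1 13.6] toptoe x 93.5 tilt 4.09 F [-9.6 -0.6 -4.1] t 11.75
4 [ 0.0002 -0.0002  0.0016  0.0001 -0.001   0.0001]
2 [ 0.0025 -0.      0.0084  0.     -0.0222 -0.    ]
0 [ 0.0025  0.      0.0084  0.     -0.0222 -0.    ]
```

Emit:
carry_out --motion '[[[0.0025,0,0.0084,0,-0.0222,0,-1],[0.0025,0,0.0084,0,-0.0232,0,-1],[0,0,0,0,0,0,-1],[0,0,0,0,0,0,-1],[0,0,0,0,0,0,-1]]]'

```text
time: 12.25
tool_pos: [0.5673, 0.1787, 0.0633]
orientation: [3.141, -0.0, 0.379]
contact_force: [7.7, 3.4, -4.9]
grip_width: 0.339
grip_force: 60.0
```

```bash
python3 - <<'E'
from h import *
where()
im=snapshot("side"); cv2.imwrite("pics/s7.png",cv2.resize(im[80:210,220:420,::-1],None,fx=4,fy=4,interpolation=cv2.INTER_CUBIC))
E
```

```text
toe [93.4  0.1 13.6] toptoe x 93.4 tilt 0.03 F [-8.4 -0.3 -4.9] t 12.25
```

View pics/s7.png

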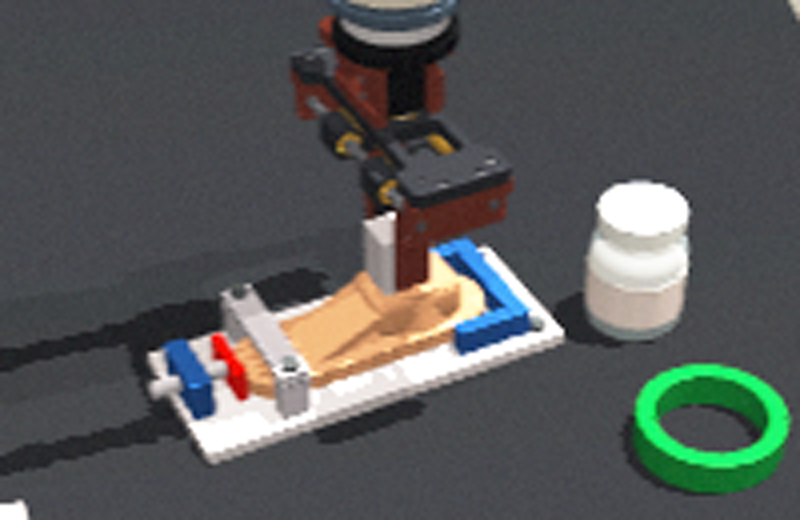

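Emit:
carry_out --motion '[[[0,0,0.002,0,0,0,-1],[0.001,0,0.001,0,0,0,-1],[0.001,0,0,0,0,0,-1],[0,0,0,0,0,0,-1],[0,0,0,0,0,0,-1]]]'

```text
time: 12.8
tool_pos: [0.5678, 0.1789, 0.0627]
orientation: [3.141, 0.0, 0.379]
contact_force: [6.0, 2.4, 0.5]
grip_width: 0.34
grip_force: 60.0
```

```bash
python3 -c "
from h import *
where()"
```

```text
toe [93.   0.2 13.2] toptoe x 93.0 tilt -0.02 F [-6.4 -0.   0.5] t 12.8
```

Emit:
carry_out --motion '[[[0.001,0,0.0004,0,0,0,-1],[0,0,0,0,0,0,-0.1],[0,0,0,0,0,0,0.3],[0,0,0,0,0,0,0.8],[0,0,0,0,0,0,0.8],[0,0,0,0,0,0,0.8],[0,0,0,0,0,0,0.8],[0,0,-0.04,0,0,0,0.8],[0,0,-0.08,0,0,0,0.8],[0,0,-0.08,0,0,0,0.8],[0,0,-0.08,0,0,0,0.8],[0,0,-0.06,0,0,0,0.8],[0,0,0,0,0,0,0.8],[0,0,0,0,0,0,0.8],[0,0,0,0,0,0,0.8]]]'

```text
time: 14.3
tool_pos: [0.5664, 0.1785, 0.228]
orientation: [-3.141, 0.011, 0.379]
contact_force: [0.1, 0.6, -0.3]
grip_width: 0.903
grip_force: 0.0
```

```bash
python3 - <<'E'
from h import *
s=sense();pose=[s["tool_pos"],s["orientation"]];print(s["contact_force"],s["grip_width"])
a=snapshot("wrist")[:,:,::-1].copy(); b=snapshot("side")[:,:,::-1]
print(wproj(pose,place(FIX,[(-90,0,12),(-48,-15,97),(-12,15,97)])))
A=cv2.resize(a[80:300,220:420],(400,440),interpolation=cv2.INTER_CUBIC);B=cv2.resize(b[120:230,240:340],(400,440),interpolation=cv2.INTER_CUBIC)
cv2.imwrite("pics/end.png",np.hstack([A,B]))
E
```

```text
[ 0.09132772  0.63173246 -0.32358274] 0.9033971388963078
[[319.47172972 118.82190668]
 [304.15147983 166.88919616]
 [334.41710292 202.09206707]]
```

View pics/end.png

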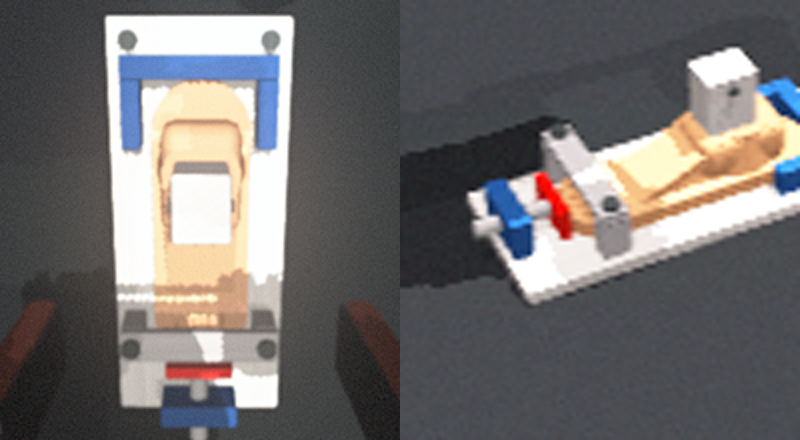

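```bash
python3 -c "
from cell import *
print(close_job())"
```

```text
the job is handed in; nothing more can be done
None
```

The foot is seated flat in the fixture between the stop and the heel ledge, with its toe under the strap. It is released, and the last pictures show the stop held back. The tape, jar and screwdriver were not touched, and I handed the job in at about 14 s; the hand-in returned no verdict.

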